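# Put the reagent bottles back in their colour-coded holders

## Task

Put the three reagent bottles and the jar away: stand each one in the round holder whose floor has the colour of its screw cap (red, blue, black or white), flat inside the rim. Keep them upright all the time, and leave the conical flask and the small beaker where they stand.

Things in the scene. Friction and masses are not known exactly. Their poses are not given: they have to be found in the camera images.
- red_cap_center (a point): white plastic reagent bottle with a RED screw cap, upright, round, body 55 mm in diameter, 111 mm tall in all, with shoulder and narrower cap at the top, straight-sided to about 74 mm up, standing loose on the worktop. The point is its centre, half-way up (55.5 mm above its foot); its z axis points up along the bottle.
- blue_cap_center (a point): short blue jar with a BLUE screw cap, upright, round, body 49 mm in diameter, 63 mm tall in all, the same width all the way up, standing loose on the worktop. The point is its centre, half-way up (31.5 mm above its foot); its z axis points up along the jar.
- black_cap_center (a point): small brown (amber) bottle with a BLACK screw cap, upright, round, body 49 mm in diameter, 99 mm tall in all, with shoulder and narrower cap at the top, straight-sided to about 63 mm up, standing loose on the worktop. The point is its centre, half-way up (49.5 mm above its foot); its z axis points up along the bottle.
- white_cap_center (a point): larger brown (amber) bottle with a WHITE screw cap, upright, round, body 63 mm in diameter, 126 mm tall in all, with shoulder and narrower cap at the top, straight-sided to about 87 mm up, standing loose on the worktop. The point is its centre, half-way up (63.0 mm above its foot); its z axis points up along the bottle.
- red_holder: round bottle holder with a RED floor: a low grey dish fixed to the worktop, 88 mm across outside, 79 mm inside, rim 10 mm high above the worktop, floor 4 mm above the worktop, for the one bottle with the red cap. Origin: centre of its underside, on the worktop; z up.
- blue_holder: round bottle holder with a BLUE floor: a low grey dish fixed to the worktop, 82 mm across outside, 73 mm inside, rim 10 mm high above the worktop, floor 4 mm above the worktop, for the one jar with the blue cap. Origin: centre of its underside, on the worktop; z up.
- black_holder: round bottle holder with a BLACK floor: a low grey dish fixed to the worktop, 82 mm across outside, 73 mm inside, rim 10 mm high above the worktop, floor 4 mm above the worktop, for the one bottle with the black cap. Origin: centre of its underside, on the worktop; z up.
- white_holder: round bottle holder with a WHITE floor: a low grey dish fixed to the worktop, 96 mm across outside, 87 mm inside, rim 10 mm high above the worktop, floor 4 mm above the worktop, for the one bottle with the white cap. Origin: centre of its underside, on the worktop; z up.
- flask: conical glass flask, bystander, 64 mm across the foot, narrowing to a neck, 102 mm tall; origin at the centre of its underside, z up. It is loose and stays where it stands. Also in the way: a fixed hot-plate stirrer between left and right, 100 mm tall, x 0.37 to 0.59, y -0.10 to 0.10.
- beaker: small empty glass beaker, bystander, 46 mm across, 58 mm tall; origin at the centre of its underside, z up. It is loose and stays where it stands. Also in the way: a wall shelf at the back, underside 0.62 m above the worktop, front edge at x 0.65; carry things low and, across the middle, close to the robot, so that wrist and forearm stay clear of it.
Not all that is in view belongs to the job. What is shaped like the black_holder but turquoise or yellow is not meant.

How it is judged:
By the outcome, as a careful person would: the job done as asked, in the order asked, and still so for the second after the job is handed in, with the robot touching nothing.
It also fails if it takes over 120 s, if anything falls off the work surface, if the arm or the gripper's body presses on something with over 40 N, if the wrist force passes 120 N, or if a joint passes its speed limit or range.

## Robot

A 6-joint arm with a two-finger parallel gripper is mounted at the origin on a cart in front of the work surface, level with it; the furniture and walls round the work are solid. World frame = base frame: x ahead of the robot, y to its left, z up, the work surface at z = 0. Lengths are in mm, angles in rad, forces in N, time in s.
With the tool pointing down it reaches from about 350 to 975 mm from the base axis. Payload 7.1 kg.
Tool frame: the origin (TCP) lies midway between the tips of the shut fingers; the grasp point (between the pads) lies 19 mm behind it; z points along the fingers, y is the line along which they close (so a half turn about z gives the same grasp; the last joint's range is limited). The gripper opens to 88 mm and grips with 3 to 60 N. Pads are 20 mm wide; open, the fingers measure 115 mm over their backs; the gripper's body (75 mm by 178 mm) begins 61 mm behind the grasp point.
Start: joints at [1.118, 0.423, 1.63, -0, 1.089, -0.019], TCP at [262.669, 567.107, 222.675] pointing down, gripper open.
Joint ranges: [-3, 3], [-0.9, 2.11], [0.09, 2.58], [-1.31, 4.45], [0.11, 2.69], [-2.54, 2.54]. Speed limits (rad/s): [2.39, 2.39, 3.01, 3.14, 3.14, 3.14].

## Interface

Orientations are given as a rotation vector (axis times angle).
In Python, from workcell import ctrl gives the robot as it stands. The module is installed in compiled form; this text tells all that it offers.
- The arm moves only by the tool servo_tool, never from a script. Its argument "increments" is a list of rows, each a list of 7 numbers: the shift along the world's x, y, z in cm, then the turn, a rotation vector about the world's x, y, z in degrees, then the opening, from -1 (shut) to 1 (fully open). A call has 1 to 20 rows; each row is the pose to reach, as a shift and turn from the pose commanded when the call began; what a row does not reach only later rows make up. A row lasts 1/12 s, in which the tool goes at most 41.7 mm and 7.16 degrees, less where a joint would pass 70% of its speed; a pose out of reach is approached as far as the arm can. A call with a gripper value outside its range is refused whole. The fingers move at their own pace and stop on an object; the grip force is fixed at half the most. Time passes only in rows, so rows that repeat a pose let the fingers close. It gives the time, the measured TCP pose, the force, the opening and the grip force at its end, in the units of the state.
- ctrl.get_obs(): the state, without advancing time (a new reading comes with each control period).
- ctrl.get_image(name): name is "side" or "top"; returns a dict with "image" (480x640x3 uint8, red, green, blue), "fx", "fy", "cx", "cy" (pixels), "extrinsics" (4x4, takes a point from camera to world coordinates). Camera axes: x right, y up, looking along -z (the intrinsics and any distortion apply to the point x, -y, -z); pixel columns grow to the right and rows downward; lengths in mm; the calibration is good to about 2 mm. A picture is of the moment at which its call begins. There is no depth.
- ctrl.close_job(): hands the job in; it is judged then, once.
The state is a dict: "t": time; "qpos": joint angles; "qvel": joint speeds; "joint_torque": joint torques, N m; "ee_pos": TCP position; "orientation": TCP orientation; "ft_force": force on the tool from outside, world axes, zero at the start; "moment": the same for the moment, N m; "width": finger opening in mm; "grasp_force": force on a finger pad.
Only numpy, scipy, OpenCV 4.12 (cv2) and the standard library are available. Lean on these libraries where they do the work, as an engineer would, in place of code of your own. Each camera call takes 0.05 s, during which the arm holds its last target. There are 200 camera calls.

## Working session

There is one attempt and no reset: what is moved stays moved. The work goes in short steps, Python scripts to look and compute and a tool call to move; the robot and the scene stay as the last step left them, time stands still between calls to the robot, and variables do not carry over. Pictures are saved under pics/ and viewed, at most 14 in all, crops included, and the job is handed in when it is done.

Besides the shell and the picture viewer there is one more tool, called as a command line: name --pt "numbers of a row" for each row, then --argument value for the rest. servo_tool: Moves the arm, as the interface text tells. Its arguments: {"type":"object","properties":{"increments":{"type":"array","items":{"type":"array","items":{"type":"number"}}}},"required":["increments"]}

```bash
mkdir -p pics; cat > h.py <<'E'
import numpy as np, cv2
from workcell import ctrl
def grab(n,f=None):
    d=ctrl.get_image(n)
    if f: cv2.imwrite('pics/'+f,cv2.cvtColor(d['image'],cv2.COLOR_RGB2BGR))
    return d
def ray(d,u,v):
    E=np.array(d['extrinsics']); r=E[:3,:3]@np.array([(u-d['cx'])/d['fx'],-(v-d['cy'])/d['fy'],-1.]); return E[:3,3],r
def onz(d,u,v,z):
    o,r=ray(d,u,v); return (o+r*(z-o[2])/r[2])[:2].round(1)
def proj(d,p):
    E=np.array(d['extrinsics']); c=E[:3,:3].T@(np.array(p)-E[:3,3]); return (d['cx']+d['fx']*c[0]/-c[2], d['cy']-d['fy']*c[1]/-c[2])
E
python3 - <<'E'
from h import *
for n in('top','side'):
    d=grab(n,n+'0.png'); print(n,d['fx'],d['fy'],d['cx'],d['cy'],[k for k in d],np.round(d['extrinsics'],3).tolist())
print(ctrl.get_obs())
E
```

```text
top 595.228509870463 595.228509870463 317.3078385526511 235.2230998280088 ['image', 'fx', 'fy', 'cx', 'cy', 'extrinsics'] [[0.016, 0.998, -0.055, 434.011], [-1.0, 0.016, 0.002, 104.725], [0.003, 0.055, 0.998, 1624.468], [0.0, 0.0, 0.0, 1.0]]
side 582.9932933449622 582.9932933449622 321.81212976559374 237.22326025415865 ['image', 'fx', 'fy', 'cx', 'cy', 'extrinsics'] [[-0.86, 0.298, -0.413, -148.545], [-0.509, -0.525, 0.682, 1197.788], [-0.014, 0.797, 0.604, 1047.9], [0.0, 0.0, 0.0, 1.0]]
{'t': 0.1, 'qpos': array([ 1.11798344e+00,  4.23759408e-01,  1.63058129e+00,  3.81586463e-06,
        1.08860422e+00, -1.89664528e-02]), 'qvel': array([ 1.46508635e-03, -8.70751126e-04, -1.36124007e-03, -5.58253518e-05,
       -1.06569788e-03,  1.12076925e-04]), 'joint_torque': array([-1.43961984e-04, -5.45609021e+01, -2.74323428e+01,  6.44419785e-02,
        1.87910954e-02, -5.89376100e-05]), 'ee_pos': array([262.47068096, 566.67847407, 221.99524533]), 'orientation': array([-6.76086168e-01, -3.06765405e+00,  2.06387175e-03]), 'ft_force': array([-0.30393197, -0.73388366,  0.31664246]), 'moment': array([0.01225766, 0.01550975, 0.02900594]), 'grasp_force': 0.0, 'width': 87.69797296757649}
```

View pics/top0.png

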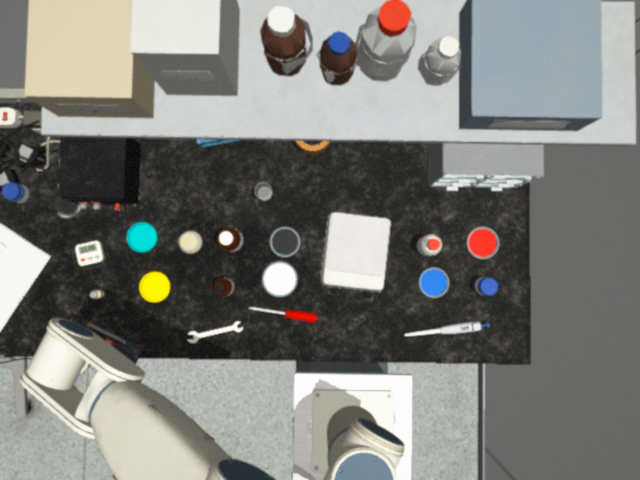

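View pics/side0.png

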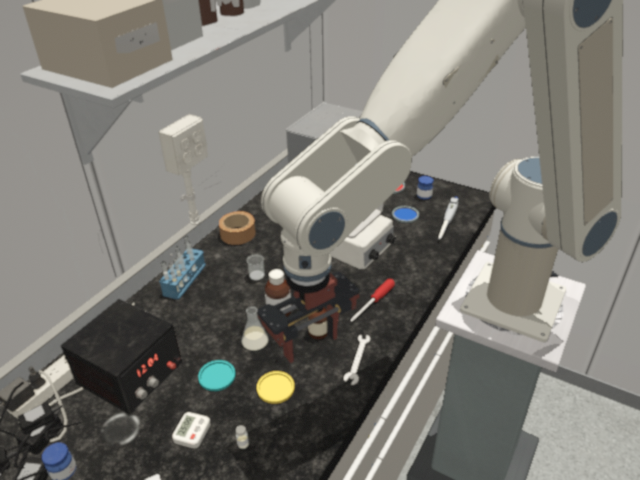

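Top view. Holders: red (483,242), blue (434,282), black (285,241) and white (280,279). The turquoise (142,237) and yellow (154,287) dishes are decoys.
- **Blue cap candidates:** (487,286) on the worktop, (13,191) at the far left edge, and (340,43) on the shelf. The short all-blue jar at (487,286) fits.
- **White cap candidates:** (228,239) on the worktop and (281,20) on the shelf. The amber one on the worktop fits.
- **Red cap candidates:** (433,243) on the worktop and (395,15) on the shelf. The worktop one fits.
- **Black cap:** the amber bottle at (224,287).
- **Bystanders:** flask at (190,242), beaker at (263,191).

I'll confirm these in one crop.

```bash
python3 - <<'E'
from h import *
d=grab('top'); im=d['image']; hsv=cv2.cvtColor(im,cv2.COLOR_RGB2HSV)
a=im[215:310,175:300];b=im[215:310,400:525]
cv2.imwrite('pics/crop.png',cv2.cvtColor(cv2.resize(np.vstack([a,b]),None,fx=3.1,fy=3.1,interpolation=cv2.INTER_CUBIC),cv2.COLOR_RGB2BGR))
def f(name,m,box,z):
    x0,y0,x1,y1=box; s=np.zeros_like(m,np.uint8); s[y0:y1,x0:x1]=m[y0:y1,x0:x1]
    n,l,st,c=cv2.connectedComponentsWithStats(s); i=1+np.argmax(st[1:,4])
    cs,_=cv2.findContours((l==i).astype(np.uint8),0,2); (u,v),r=cv2.minEnclosingCircle(max(cs,key=cv2.contourArea))
    print(name,c[i].round(1),st[i,4],'circ',round(u,1),round(v,1),round(r,1),'xy',onz(d,*c[i],z),'circ xy',onz(d,u,v,z))
H,S,V=[hsv[...,k].astype(int) for k in range(3)]
red=((H<10)|(H>170))&(S>150)&(V>100); blue=(H>100)&(H<125)&(S>120)&(V>60); wh=(S<60)&(V>170)
f('redH',red,(462,220,505,265),4);f('blueH',blue,(415,262,455,302),4);f('whiteH',wh,(258,258,302,300),4)
f('blackH',(S<60)&(V>75),(266,222,304,260),10)
f('redcap',red,(418,230,448,258),111);f('bluecap',blue,(472,270,505,300),63);f('whitecap',wh,(215,228,245,252),126)
f('blackbrown',(S>80)&((H<20)|(H>170)),(205,270,242,305),50)
f('flask',(V>120),(175,228,206,258),20);f('beaker',(V>80),(252,180,275,203),30)
E
```

```text
redH [482.3 242.5] 603 circ 482.4 242.3 13.9 xy [ 510.9 -348.4] circ xy [ 511.3 -348.6]
blueH [433.3 282.2] 548 circ 433.3 282.2 13.2 xy [ 400.8 -215.3] circ xy [ 400.9 -215.2]
whiteH [279.4 278.7] 891 circ 279.3 278.7 16.9 xy [403.8 203. ] circ xy [403.8 203.1]
blackH [285.2 241.6] 350 circ 286.1 241.1 17.2 xy [504.6 188.7] circ xy [506.  186.4]
redcap [433.1 243.9] 86 circ 433.1 244.0 5.2 xy [ 500.1 -193.1] circ xy [ 500.  -193.2]
bluecap [488.3 286.2] 296 circ 488.0 286.6 10.1 xy [ 394.  -347.5] circ xy [ 392.8 -346.9]
whitecap [225.5 237.7] 158 circ 225.5 237.6 7.0 xy [507.  333.3] circ xy [507.1 333.3]
blackbrown [222.3 286.7] 225 circ 221.5 286.5 9.9 xy [381.3 350.1] circ xy [381.8 352.3]
flask [190.  241.5] 412 circ 190.0 241.5 11.5 xy [500.3 444.8] circ xy [500.4 444.9]
beaker [263.3 190.8] 280 circ 263.1 190.9 10.0 xy [639.8 249.3] circ xy [639.3 249.8]
```

View pics/crop.png

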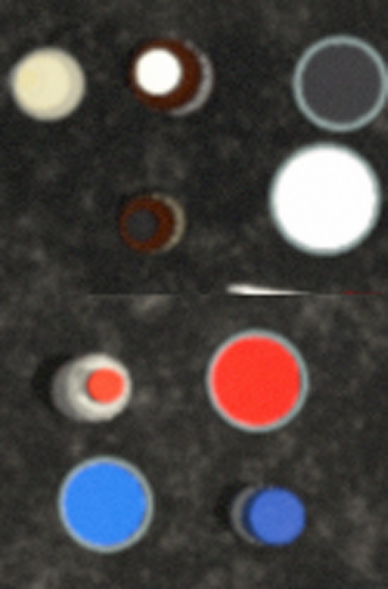

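servo_tool --pt "2.0 -3.7 -1.2 0 0 6 1" --pt "4.0 -7.4 -2.4 0 0 12 1" --pt "6.0 -11.1 -3.6 0 0 18 1" --pt "8.0 -14.8 -4.8 0 0 24.8 1" --pt "10.0 -18.5 -6.0 0 0 24.8 1" --pt "11.8 -22.1 -7.3 0 0 24.8 1" --pt "11.8 -22.1 -7.3 0 0 24.8 1" --pt "11.8 -22.1 -7.3 0 0 24.8 1" --pt "11.8 -22.1 -7.3 0 0 24.8 1" --pt "11.8 -22.1 -7.3 0 0 24.8 1"

```text
t: 0.98
ee_pos: [380.8, 347.4, 150.2]
orientation: [0.001, 3.141, 0.002]
ft_force: [1.0, 0.4, -0.5]
width: 87.7
grasp_force: 0.0
```

```bash
python3 - <<'E'
from h import *
d=grab('side','s1.png'); o=ctrl.get_obs()
from scipy.spatial.transform import Rotation as R
print(o['t'],o['ee_pos'],o['qpos'].round(2)); print(R.from_rotvec(o['orientation']).as_matrix().round(3))
for n,p in dict(red=(500,-193,111),blue=(393,-347,63),white=(507,333,126),black=(381,347,99),blackft=(381,347,0)).items(): print(n,np.round(proj(d,p)))
E
```

```text
1.0333 [380.61928399 347.67188457 150.2400526 ] [ 0.72  0.37  1.93  0.    0.85 -0.85]
[[-1.    -0.     0.001]
 [-0.     1.     0.001]
 [-0.001  0.001 -1.   ]]
red [375. 179.]
blue [426. 179.]
white [276. 272.]
black [318. 302.]
blackft [319. 331.]
```

View pics/s1.png

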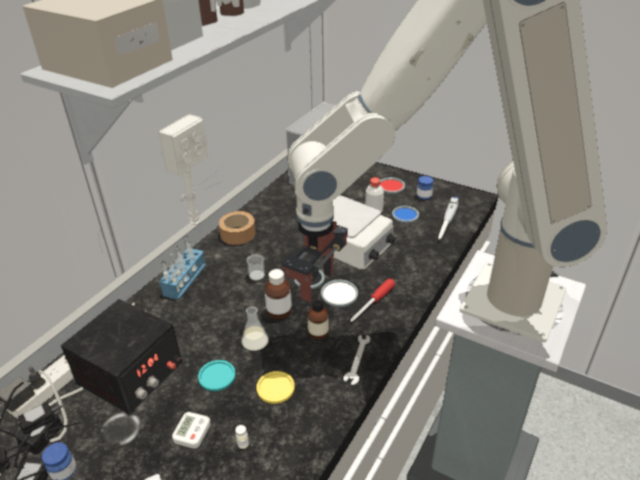

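The side view matches: white cap at (276,273), amber/black bottle at (318,320) under the open gripper, red cap at (375,181), blue cap at (426,180). Now I'll descend on the black-capped bottle.

servo_tool --pt "0 0.05 -2 0 0 0 1" --pt "0 0.05 -4 0 0 0 1" --pt "0 0.05 -6 0 0 0 1" --pt "0 0.05 -8 0 0 0 1" --pt "0 0.05 -9.5 0 0 0 1" --pt "0 0.05 -11 0 0 0 1" --pt "0 0.05 -11.5 0 0 0 1" --pt "0 0.05 -11.5 0 0 0 1" --pt "0 0.05 -11.5 0 0 0 -1" --pt "0 0.05 -11.5 0 0 0 -1" --pt "0 0.05 -11.5 0 0 0 -1" --pt "0 0.05 -11.5 0 0 0 -1" --pt "0 0.05 -11.5 0 0 0 -1" --pt "0 0.05 -11.5 0 0 0 -1" --pt "0 0.05 -11.5 0 0 0 -1" --pt "0 0.05 -11.5 0 0 0 -1" --pt "0 0.05 -11.5 0 0 0 -1" --pt "0 0.05 -11.5 0 0 0 -1"

```text
t: 2.53
ee_pos: [381.0, 346.9, 35.0]
orientation: [0.002, 3.141, 0.001]
ft_force: [-0.6, 0.1, 4.6]
width: 47.8
grasp_force: 30.0
```

servo_tool --pt "0 0 0.5 0 0 0 -1" --pt "0 0 1.5 0 0 0 -1" --pt "0 0 3 0 0 0 -1" --pt "0 0 5 0 0 0 -1" --pt "0 0 7 0 0 0 -1" --pt "0 0 8.5 0 0 0 -1" --pt "0 0 9 0 0 0 -1" --pt "0 0 9 0 0 0 -1" --pt "0 0 9 0 0 0 -1"

```text
t: 3.28
ee_pos: [380.5, 346.4, 124.6]
orientation: [-0.001, -3.142, 0.0]
ft_force: [0.4, -0.2, -2.0]
width: 47.7
grasp_force: 30.0
```

```bash
python3 - <<'E'
from h import *
d=grab('side'); o=ctrl.get_obs(); print(o['ee_pos'],o['ft_force'],o['width'])
u,v=map(int,proj(d,(381,347,120))); print(u,v)
im=d['image'][v-80:v+80,u-100:u+100]
cv2.imwrite('pics/s2.png',cv2.cvtColor(cv2.resize(im,None,fx=3.5,fy=3.5,interpolation=cv2.INTER_CUBIC),cv2.COLOR_RGB2BGR))
for z in (90,140,190): print(proj(d,(381,347,z)))
E
```

```text
[380.19824756 346.16185401 124.07820373] [ 0.18901654 -0.04673885 -1.1715284 ] 47.79833917041237
317 295
(np.float64(317.9479477447863), np.float64(304.6202484634531))
(np.float64(317.5643831547543), np.float64(288.87679681331815))
(np.float64(317.1632382072367), np.float64(272.411757416923))
```

View pics/s2.png

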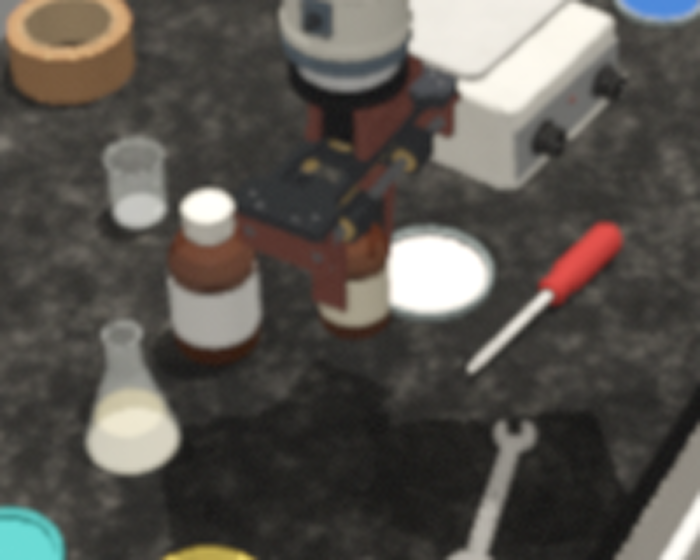

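The bottle hangs upright and centred between the fingers (u≈318, as expected). Carrying it to the black holder.

servo_tool --pt "0.5 -2 0 0 0 0 -1" --pt "1.5 -5 0 0 0 0 -1" --pt "3.5 -8 0 0 0 0 -1" --pt "6 -11 0 0 0 0 -1" --pt "9 -13.5 0 0 0 0 -1" --pt "11.5 -15.2 0 0 0 0 -1" --pt "12.3 -15.8 0 0 0 0 -1" --pt "12.3 -15.8 0 0 0 0 -1" --pt "12.3 -15.8 -1 0 0 0 -1" --pt "12.3 -15.8 -3 0 0 0 -1" --pt "12.3 -15.8 -5 0 0 0 -1" --pt "12.3 -15.8 -6.5 0 0 0 -1" --pt "12.3 -15.8 -7 0 0 0 -1" --pt "12.3 -15.8 -7 0 0 0 -1" --pt "12.3 -15.8 -7 0 0 0 -1"

```text
t: 4.58
ee_pos: [502.6, 189.3, 54.4]
orientation: [0.001, -3.14, 0.001]
ft_force: [0.3, -0.1, -0.5]
width: 47.7
grasp_force: 30.0
```

```bash
python3 - <<'E'
from h import *
d=grab('side'); e=grab('top'); o=ctrl.get_obs(); print(o['ee_pos'],o['ft_force'],o['width'])
def cr(d,p):
    u,v=map(int,proj(d,p)); return cv2.resize(d['image'][v-50:v+50,u-50:u+50],None,fx=4,fy=4,interpolation=cv2.INTER_CUBIC)
p=(504,189,20); cv2.imwrite('pics/s3.png',cv2.cvtColor(np.hstack([cr(d,p),cr(e,p)]),cv2.COLOR_RGB2BGR))
E
```

```text
[503.78688585 189.25924863  55.34649619] [ 0.36444258 -0.44189577 -0.99693947] 47.84851897078007
```

View pics/s3.png

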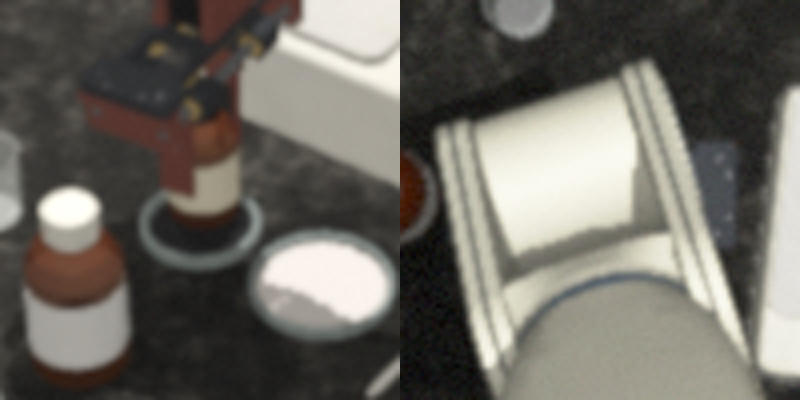

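The bottle is centred above the black holder (u 204 against 201 for the ring in the crop), about 16 mm up. Lowering and releasing.

servo_tool --pt "0 0 -0.6 0 0 0 -1" --pt "0 0 -1.1 0 0 0 -1" --pt "0 0 -1.5 0 0 0 -1" --pt "0 0 -1.5 0 0 0 -1" --pt "0 0 -1.55 0 0 0 -1" --pt "0 0 -1.55 0 0 0 -1"

```text
t: 5.18
ee_pos: [503.6, 188.5, 39.1]
orientation: [-0.002, -3.141, 0.0]
ft_force: [-0.0, 0.2, -1.7]
width: 47.8
grasp_force: 30.0
```

servo_tool --pt "0 0 0 0 0 0 0.4" --pt "0 0 0 0 0 0 1" --pt "0 0 0 0 0 0 1" --pt "0 0 0 0 0 0 1" --pt "0 0 0 0 0 0 1" --pt "0 0 0 0 0 0 1" --pt "0 0 0 0 0 0 1" --pt "0 0 1 0 0 0 1" --pt "0 0 3 0 0 0 1" --pt "0 0 6 0 0 0 1" --pt "0 0 9 0 0 0 1" --pt "0 0 12 0 0 0 1" --pt "0 2 12 0 0 0 1" --pt "0 6 12 0 0 0 1" --pt "0.1 10 12 0 0 0 1" --pt "0.3 13 12 0 0 0 1" --pt "0.3 14.4 12 0 0 0 1" --pt "0.3 14.4 12 0 0 0 1" --pt "0.3 14.4 12 0 0 0 1"

```text
t: 6.77
ee_pos: [506.2, 332.5, 159.2]
orientation: [0.001, -3.141, 0.001]
ft_force: [-0.6, -0.1, 0.0]
width: 87.5
grasp_force: 0.0
```

servo_tool --pt "0 0 -2 0 0 0 1" --pt "0 0 -4 0 0 0 1" --pt "0 0 -6 0 0 0 1" --pt "0 0 -8 0 0 0 1" --pt "0 0 -9.5 0 0 0 1" --pt "0 0 -10.2 0 0 0 1" --pt "0 0 -10.2 0 0 0 1" --pt "0 0 -10.2 0 0 0 -1" --pt "0 0 -10.2 0 0 0 -1" --pt "0 0 -10.2 0 0 0 -1" --pt "0 0 -10.2 0 0 0 -1" --pt "0 0 -10.2 0 0 0 -1" --pt "0 0 -10.2 0 0 0 -1" --pt "0 0 -10.2 0 0 0 -1" --pt "0 0 -10.2 0 0 0 -1" --pt "0 0 -10.2 0 0 0 -1" --pt "0 0 -10.2 0 0 0 -1"

```text
t: 8.18
ee_pos: [507.2, 333.0, 58.1]
orientation: [0.001, 3.14, 0.001]
ft_force: [0.0, -0.2, 6.4]
width: 61.8
grasp_force: 30.0
```

servo_tool --pt "0 0 0.5 0 0 0 -1" --pt "0 0 2 0 0 0 -1" --pt "0 0 4 0 0 0 -1" --pt "0 0 5.5 0 0 0 -1" --pt "0 0 6 0 0 0 -1" --pt "-1.5 -1.5 6 0 0 0 -1" --pt "-4 -4 6 0 0 0 -1" --pt "-6.5 -7 6 0 0 0 -1" --pt "-8.5 -10 6 0 0 0 -1" --pt "-10 -12.5 6 0 0 0 -1" --pt "-10.3 -13 6 0 0 0 -1" --pt "-10.3 -13 6 0 0 0 -1" --pt "-10.3 -13 5 0 0 0 -1" --pt "-10.3 -13 3.5 0 0 0 -1" --pt "-10.3 -13 2.2 0 0 0 -1" --pt "-10.3 -13 1.8 0 0 0 -1" --pt "-10.3 -13 1.8 0 0 0 -1" --pt "-10.3 -13 1.8 0 0 0 -1"

```text
t: 9.68
ee_pos: [404.1, 203.2, 74.8]
orientation: [-0.001, -3.141, 0.0]
ft_force: [0.6, 0.3, -3.9]
width: 62.2
grasp_force: 30.0
```

```bash
python3 - <<'E'
from h import *
d=grab('side'); o=ctrl.get_obs(); print(o['ee_pos'],o['ft_force'],o['width'])
u,v=map(int,proj(d,(430,200,40))); print(u,v)
cv2.imwrite('pics/s4.png',cv2.cvtColor(cv2.resize(d['image'][v-60:v+60,u-70:u+70],None,fx=4.5,fy=4.5,interpolation=cv2.INTER_CUBIC),cv2.COLOR_RGB2BGR))
E
```

```text
[404.23399966 203.19003829  75.18099665] [-0.16167899 -0.3744517  -2.18830685] 61.657295304955376
331 278
```

View pics/s4.png

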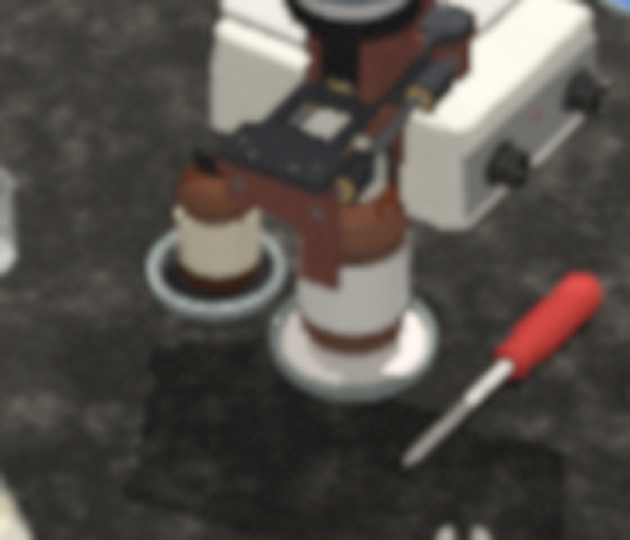

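The black-capped bottle stands in its holder (crop 218,265). The white-capped one hovers centred over the white holder (crop 353,350). Lower and release.

servo_tool --pt "0 0 -0.6 0 0 0 -1" --pt "0 0 -1.1 0 0 0 -1" --pt "0 0 -1.3 0 0 0 -1" --pt "0 0 -1.35 0 0 0 -1" --pt "0 0 -1.35 0 0 0 -1"

```text
t: 10.15
ee_pos: [403.8, 202.8, 62.0]
orientation: [0.002, 3.141, 0.001]
ft_force: [-1.2, 0.7, 4.0]
width: 61.9
grasp_force: 30.0
```

servo_tool --pt "0 0 0 0 0 0 0.4" --pt "0 0 0 0 0 0 1" --pt "0 0 0 0 0 0 1" --pt "0 0 0 0 0 0 1" --pt "0 0 0 0 0 0 1" --pt "0 0 0 0 0 0 1" --pt "0 0 1 0 0 0 1" --pt "0 0 4 0 0 0 1" --pt "0 0 7 0 0 0 1" --pt "0 0 10 0 0 0 1" --pt "0 0 13 0 0 0 1" --pt "0 -2 14 0 0 0 1" --pt "0 -5 14 0 0 0 1" --pt "0 -8 14 0 0 0 1" --pt "0 -11 14 0 0 0 1" --pt "0 -14 14 0 0 0 1" --pt "0 -17 14 0 0 0 1" --pt "0 -20 14 0 0 0 1"

```text
t: 11.65
ee_pos: [403.3, 1.3, 202.5]
orientation: [0.001, 3.141, -0.0]
ft_force: [0.1, -0.0, 0.2]
width: 87.7
grasp_force: 0.0
```

servo_tool --pt "0 -3 0 0 0 0 1" --pt "0 -6 0 0 0 0 1" --pt "0 -9 0 0 0 0 1" --pt "2 -12 0 0 0 0 1" --pt "4 -15 0 0 0 0 1" --pt "6 -18 0 0 0 0 1" --pt "8 -19.6 -2 0 0 0 1" --pt "9.6 -19.6 -4 0 0 0 1" --pt "9.6 -19.6 -5 0 0 0 1" --pt "9.6 -19.6 -5 0 0 0 1" --pt "9.6 -19.6 -5 0 0 0 1"

```text
t: 12.57
ee_pos: [498.2, -192.6, 151.5]
orientation: [-0.001, -3.139, -0.002]
ft_force: [-0.3, -0.3, 1.0]
width: 88.0
grasp_force: 0.0
```

```bash
python3 - <<'E'
from h import *
d=grab('side'); o=ctrl.get_obs(); print(o['ee_pos'],o['orientation'],o['qpos'].round(2),o['width'])
cv2.imwrite('pics/s5.png',cv2.cvtColor(cv2.resize(d['image'][120:330,240:480],None,fx=2.8,fy=2.8,interpolation=cv2.INTER_CUBIC),cv2.COLOR_RGB2BGR))
E
```

```text
[ 498.71559834 -192.77106695  152.2024198 ] [-5.33712387e-04 -3.14072102e+00 -4.60337444e-04] [-0.39  0.39  1.88 -0.    0.87 -1.96] 88.14261478036529
```

View pics/s5.png

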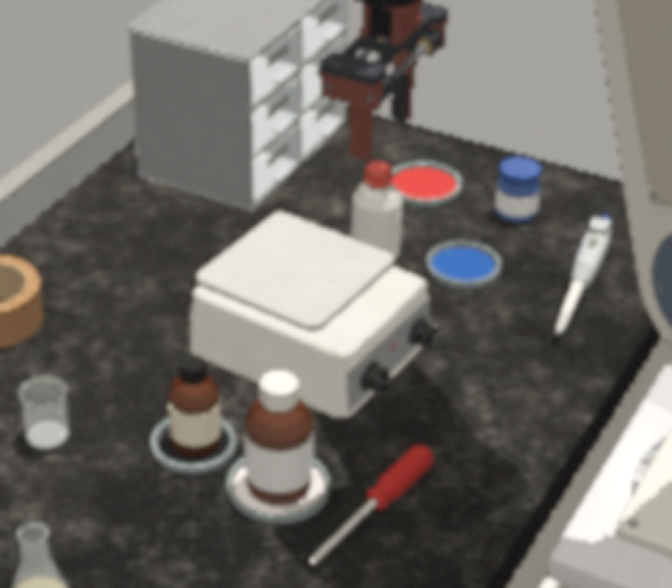

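Both left bottles stand flat in their holders (crop 194,430 and 278,460). The gripper is above the red-capped bottle (crop 377,200).

servo_tool --pt "0.1 0 -2 0 0 0 1" --pt "0.1 0 -4 0 0 0 1" --pt "0.1 0 -6 0 0 0 1" --pt "0.1 0 -8 0 0 0 1" --pt "0.1 0 -10 0 0 0 1" --pt "0.1 0 -11 0 0 0 1" --pt "0.1 0 -11 0 0 0 1" --pt "0.1 0 -11 0 0 0 -1" --pt "0.1 0 -11 0 0 0 -1" --pt "0.1 0 -11 0 0 0 -1" --pt "0.1 0 -11 0 0 0 -1" --pt "0.1 0 -11 0 0 0 -1" --pt "0.1 0 -11 0 0 0 -1" --pt "0.1 0 -11 0 0 0 -1" --pt "0.1 0 -11 0 0 0 -1" --pt "0.1 0 -11 0 0 0 -1" --pt "0.1 0 -11 0 0 0 -1"

```text
t: 14.03
ee_pos: [501.1, -193.7, 42.3]
orientation: [0.002, 3.141, -0.001]
ft_force: [-1.2, -0.5, 6.7]
width: 53.9
grasp_force: 30.0
```

servo_tool --pt "0 0 0.5 0 0 0 -1" --pt "0 0 2 0 0 0 -1" --pt "0 0 4 0 0 0 -1" --pt "0 0 5.5 0 0 0 -1" --pt "0 0 6 0 0 0 -1" --pt "0 -1 6 0 0 0 -1" --pt "0.2 -3.5 6 0 0 0 -1" --pt "0.4 -6.5 6 0 0 0 -1" --pt "0.6 -9.5 6 0 0 0 -1" --pt "0.8 -12.5 6 0 0 0 -1" --pt "1 -15 6 0 0 0 -1" --pt "1 -15.5 6 0 0 0 -1" --pt "1 -15.5 5 0 0 0 -1" --pt "1 -15.5 3.5 0 0 0 -1" --pt "1 -15.5 2.2 0 0 0 -1" --pt "1 -15.5 1.8 0 0 0 -1" --pt "1 -15.5 1.8 0 0 0 -1" --pt "1 -15.5 1.8 0 0 0 -1"

```text
t: 15.53
ee_pos: [510.5, -347.6, 59.1]
orientation: [-0.0, -3.141, -0.001]
ft_force: [-0.1, 0.5, -0.6]
width: 53.7
grasp_force: 30.0
```

```bash
python3 - <<'E'
from h import *
d=grab('side'); o=ctrl.get_obs(); print(o['ee_pos'],o['ft_force'],o['width'],o['qpos'].round(2))
u,v=map(int,proj(d,(511,-348,40))); print(u,v)
cv2.imwrite('pics/s6.png',cv2.cvtColor(cv2.resize(d['image'][v-50:v+50,u-60:u+60],None,fx=5,fy=5,interpolation=cv2.INTER_CUBIC),cv2.COLOR_RGB2BGR))
E
```

```text
[ 510.90551829 -347.96175694   59.74069686] [-0.30728013 -0.09352312 -0.1947174 ] 53.77528483034213 [-0.62  0.63  1.73  0.    0.78 -2.19]
392 175
```

View pics/s6.png

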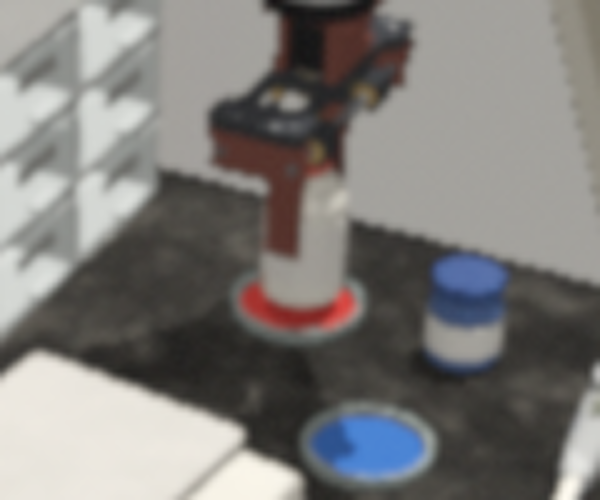

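Red-capped bottle hovers centred over the red holder (crop 304 against 300). The blue jar is at crop (465,315). Lowering.

servo_tool --pt "0 0 -0.6 0 0 0 -1" --pt "0 0 -1.1 0 0 0 -1" --pt "0 0 -1.3 0 0 0 -1" --pt "0 0 -1.35 0 0 0 -1" --pt "0 0 -1.35 0 0 0 -1"

```text
t: 16.0
ee_pos: [510.6, -348.3, 46.4]
orientation: [-0.002, -3.141, -0.0]
ft_force: [-1.6, 1.4, 2.3]
width: 53.9
grasp_force: 30.0
```

servo_tool --pt "0 0 0 0 0 0 0.4" --pt "0 0 0 0 0 0 1" --pt "0 0 0 0 0 0 1" --pt "0 0 0 0 0 0 1" --pt "0 0 0 0 0 0 1" --pt "0 0 0 0 0 0 1" --pt "0 0 1 0 0 0 1" --pt "0 0 3 0 0 0 1" --pt "0 0 6 0 0 0 1" --pt "0 0 9 0 0 0 1" --pt "-1 0 10 0 0 0 1" --pt "-4 0 10 0 0 0 1" --pt "-7 0 9 0 0 0 1" --pt "-10 0.1 7 0 0 0 1" --pt "-11.7 0.1 6 0 0 0 1" --pt "-11.7 0.1 6 0 0 0 1" --pt "-11.7 0.1 6 0 0 0 1" --pt "-11.7 0.1 6 0 0 0 1"

```text
t: 17.5
ee_pos: [394.7, -348.1, 106.9]
orientation: [0.002, 3.14, -0.002]
ft_force: [-0.5, 0.0, 0.0]
width: 87.4
grasp_force: 0.0
```

servo_tool --pt "0 0 -2 0 0 0 1" --pt "0 0 -4 0 0 0 1" --pt "0 0 -6 0 0 0 1" --pt "0 0 -7.5 0 0 0 1" --pt "0 0 -8.4 0 0 0 1" --pt "0 0 -8.4 0 0 0 1" --pt "0 0 -8.4 0 0 0 -1" --pt "0 0 -8.4 0 0 0 -1" --pt "0 0 -8.4 0 0 0 -1" --pt "0 0 -8.4 0 0 0 -1" --pt "0 0 -8.4 0 0 0 -1" --pt "0 0 -8.4 0 0 0 -1" --pt "0 0 -8.4 0 0 0 -1" --pt "0 0 -8.4 0 0 0 -1" --pt "0 0 -8.4 0 0 0 -1" --pt "0 0 -8.4 0 0 0 -1"

```text
t: 18.83
ee_pos: [393.9, -347.7, 22.6]
orientation: [0.002, 3.141, -0.001]
ft_force: [-0.4, 0.2, 6.6]
width: 47.5
grasp_force: 30.0
```

Lift, then move to the blue holder (401,-215): dx +0.7, dy +13.2 cm.

servo_tool --pt "0 0 0.5 0 0 0 -1" --pt "0 0 2 0 0 0 -1" --pt "0 0 4 0 0 0 -1" --pt "0 0 5.5 0 0 0 -1" --pt "0 0 6 0 0 0 -1" --pt "0 1 6 0 0 0 -1" --pt "0.2 3.5 6 0 0 0 -1" --pt "0.4 6.5 6 0 0 0 -1" --pt "0.6 9.5 6 0 0 0 -1" --pt "0.7 12 6 0 0 0 -1" --pt "0.7 13.2 6 0 0 0 -1" --pt "0.7 13.2 6 0 0 0 -1" --pt "0.7 13.2 5 0 0 0 -1" --pt "0.7 13.2 3.5 0 0 0 -1" --pt "0.7 13.2 2.2 0 0 0 -1" --pt "0.7 13.2 1.8 0 0 0 -1" --pt "0.7 13.2 1.8 0 0 0 -1" --pt "0.7 13.2 1.8 0 0 0 -1"

```text
t: 20.33
ee_pos: [400.5, -216.0, 39.8]
orientation: [-0.003, -3.141, -0.0]
ft_force: [-0.5, 0.3, -0.5]
width: 47.4
grasp_force: 30.0
```

```bash
python3 - <<'E'
from h import *
d=grab('side'); o=ctrl.get_obs(); print(o['ee_pos'],o['ft_force'],o['width'],o['qpos'].round(2))
u,v=map(int,proj(d,(420,-240,40))); print(u,v)
cv2.imwrite('pics/s7.png',cv2.cvtColor(cv2.resize(d['image'][v-50:v+50,u-60:u+60],None,fx=5,fy=5,interpolation=cv2.INTER_CUBIC),cv2.COLOR_RGB2BGR))
E
```

```text
[ 400.82405155 -216.04064979   40.17939045] [-0.07467985  1.02803947 -0.65724962] 47.455487550223864 [-0.52  0.5   2.1  -0.    0.54 -2.09]
403 198
```

View pics/s7.png

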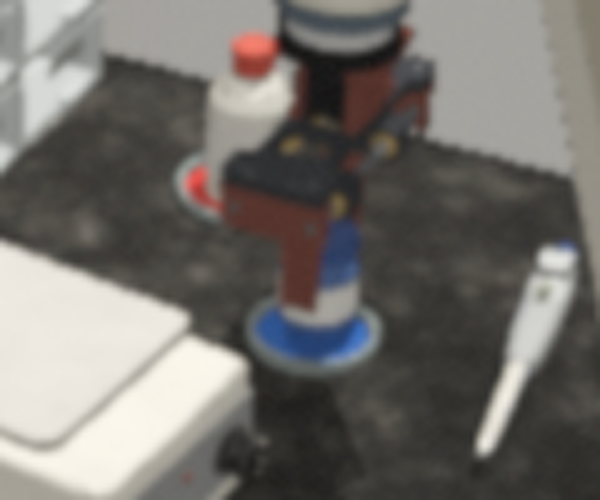

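The jar hovers centred over the blue holder (crop 319 against 314). The red-capped bottle stands in its holder. Lower, release and retreat.

servo_tool --pt "0 0 -0.6 0 0 0 -1" --pt "0 0 -1.1 0 0 0 -1" --pt "0 0 -1.35 0 0 0 -1" --pt "0 0 -1.4 0 0 0 -1" --pt "0 0 -1.4 0 0 0 -1" --pt "0 0 -1.4 0 0 0 0.4" --pt "0 0 -1.4 0 0 0 1" --pt "0 0 -1.4 0 0 0 1" --pt "0 0 -1.4 0 0 0 1" --pt "0 0 -1.4 0 0 0 1" --pt "0 0 -1.4 0 0 0 1" --pt "0 0 0 0 0 0 1" --pt "0 0 3 0 0 0 1" --pt "0 0 6 0 0 0 1" --pt "0 0 9 0 0 0 1" --pt "0 0 12 0 0 0 1" --pt "0 0 15 0 0 0 1" --pt "0 0 18 0 0 0 1" --pt "0 0 20 0 0 0 1" --pt "0 0 20 0 0 0 1"

```text
t: 22.05
ee_pos: [402.8, -216.6, 244.3]
orientation: [0.001, 3.135, -0.006]
ft_force: [-0.6, -0.5, 0.8]
width: 87.4
grasp_force: 0.0
```

```bash
python3 - <<'E'
from h import *
d=grab('side'); o=ctrl.get_obs(); print(o['ee_pos'],o['ft_force'],o['width'])
cv2.imwrite('pics/s8.png',cv2.cvtColor(cv2.resize(d['image'][150:370,220:480],None,fx=2.7,fy=2.7,interpolation=cv2.INTER_CUBIC),cv2.COLOR_RGB2BGR))
E
```

```text
[ 401.76792471 -216.01883657  242.11013985] [ 0.27778486 -0.59370086 -0.20662863] 87.91020763687398
```

View pics/s8.png

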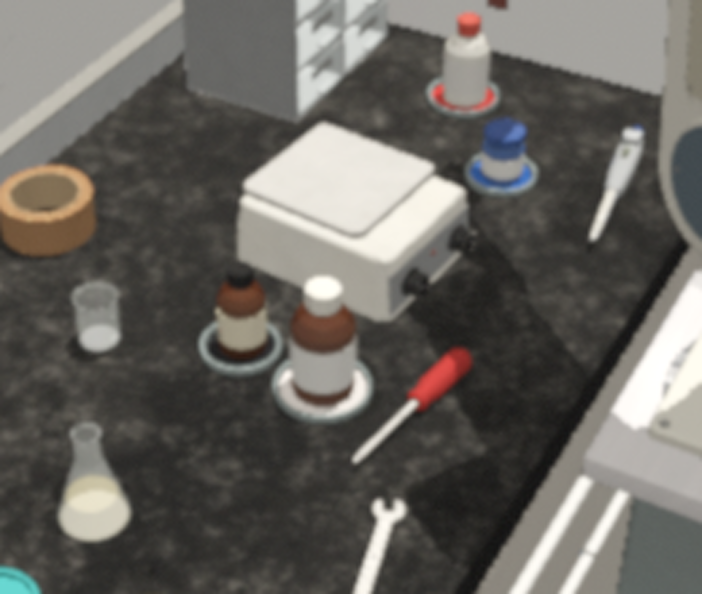

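All four stand upright in their matching holders (crop: red 465,75; blue 503,155; black 242,320; white 323,355). The flask and beaker look untouched. Handing in.

```bash
python3 -c "from workcell import ctrl; print(ctrl.close_job())"
```

```text
the job is handed in; nothing more can be done
None
```

The three bottles and the jar are standing in the holders that match their caps, the last picture shows the flask and beaker where they were, and I handed the job in after about 22 s of robot time; no verdict came back.

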